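# Air the lever-lid drying box

## Robot

A 6-joint arm with a two-finger parallel gripper is mounted at the origin on a cart in front of the work surface, level with it; the furniture and walls round the work are solid. World frame = base frame: x ahead of the robot, y to its left, z up, the work surface at z = 0. Lengths are in m, angles in rad, forces in N, time in s.
With the tool pointing down it reaches from about 0.375 to 0.825 m from the base axis. Payload 5.5 kg.
Tool frame: the origin (TCP) lies at the very end of the fingers, on their centre line; the grasp point (between the pads) lies 19 mm behind it (robot.hold_point_z is the distance from the TCP to the grasp point, in m); y points along the fingers, x is the direction in which the jaws open and shut, and the axes are right-handed (so a half turn about y gives the same grasp; the last joint's range is limited). The gripper opens to 85 mm and grips with 20 to 120 N. Pads are 22 mm wide; open, the fingers measure 114 mm over their backs; the gripper's body (76 mm by 85 mm) begins 54 mm behind the grasp point. The pads swing forward as they close: fully open they stand 13 mm farther back than shut.
Start: joints at [1.109, 0.314, -0.047, 1.21, 0, 1.571], TCP at [0.267, 0.537, 0.196] pointing down, gripper open.
Joint ranges: [-2.67, 2.67], [-0.69, 1.73], [-1.03, 1.25], [-2.08, 2.16], [-1.42, 1.45], [-3.14, 3.14]. Speed limits (rad/s): [2.39, 2.39, 3.01, 3.14, 3.14, 3.14].

## Interface

Orientations are given as a unit quaternion [x, y, z, w].
In Python, from station import robot gives the robot as it stands.
- The arm moves only by the shell command python3 -m crank 'ROWS'. ROWS is JSON, a list of rows, each an object with "fingers": the opening, from -1 (shut) to 1 (fully open), so that 0 is half open; "dp": the shift along the tool's x, y, z in cm, a list of three; "twist": the turn about the tool's y in degrees. In form: [{"fingers": fingers, "dp": [dx, dy, dz], "twist": twist}, ...]. A call has 1 to 20 rows; each row is the pose to reach, as a shift and turn from the pose commanded when the call began, along the tool's axes at that moment; what a row does not reach only later rows make up. A row lasts 1/8 s, in which the tool goes at most 62.5 mm and 10.7 degrees, less where a joint would pass 70% of its speed; a pose out of reach is approached as far as the arm can. A call with a gripper value outside its range is refused whole. The fingers move at their own pace and stop on an object; the grip force is fixed at half the most. Time passes only in rows, so rows that repeat a pose let the fingers close. It gives the time, the measured TCP pose, the force and the opening at its end, in the units of the state.
- robot.get_obs(): the state, without advancing time (a new reading comes with each control period).
- robot.grab_frame(name): name is "scene" or "top" or "wrist"; returns the picture (400x640x3 uint8, red, green, blue); there is no depth.
- robot.camera_model(name): a dict with "camera_matrix" (3x3 intrinsics, pixels), "rvec" (rotation vector, rad) and "tvec" (3), from world to camera coordinates, as OpenCV has them. Camera axes: x right, y down, z forward; pixel columns grow to the right and rows downward; lengths in m; the calibration is good to about 2 mm. The wrist camera is an equidistant fisheye: a pixel r from the principal point sees the ray r / f radians off the axis. A picture is of the moment at which its call begins: read the wrist's pose just before it. camera_model takes no time and is no camera call; for the wrist camera it gives the pose at the moment of the call.
- robot.hand_in(): hands the job in, once; it reports no verdict.
The state is a dict: "time": time; "joint_pos": joint angles; "joint_vel": joint speeds; "joint_efforts": joint torques, N m; "tcp_pos": TCP position; "orientation": TCP orientation; "contact_force": force on the tool from outside, world axes, zero at the start; "torque": the same for the moment, N m; "width": opening from 0.0 (shut) to 1.0 (fully open).
Only numpy, scipy, OpenCV 4.12 (cv2) and the standard library are available. Lean on these libraries where they do the work, as an engineer would, in place of code of your own. Each camera call takes 0.05 s, during which the arm holds its last target. There are 200 camera calls.

## Task

Let the damp air out of the drying box: push the catch on its front fully aside to the left, clear of the lid, then press the hand lever at its right down until the lid stands wide open and keep it open for about three seconds. Then ease the lever back up so that the lid comes down gently to fully shut without slamming, and push the catch back square over the lid. Move the lid by its lever only, and do not lift or disturb the small things standing round the box.

Things in the scene. Friction and masses are not known exactly. Their poses are not given: they have to be found in the camera images.
- drying_box: grey sheet-metal drying box on rubber feet with a round dial on its front and three tins inside, fixed to the bench: 200 mm deep (its x), 240 mm wide (its y), rim 130 mm above the bench, top of the shut lid 144 mm. Origin at the centre of its underside; its x axis points from its front to its back (away from the robot, turned by the box's yaw), y to its left, z up.
- lid_hinge (a joint): hinge of the lid (aluminium frame 12 mm thick, clear pane) on the back rim of the box: 0 = shut, about 1.15 rad = wide open at its stop. The lever drives it through a push rod; it falls shut under its own weight when the lever is let go. While the catch lies over its front edge it cannot open.
- lid_lip (a point): middle of the top front edge of the lid (198 mm from its hinge line)
- lid: the lid, 200x240x12 mm; origin at its centre, hinge line 98 mm behind it (box +x); with the lid shut its axes are parallel to the box's
- lever (a joint): hinge of the hand lever on the right (-y) wall of the box: 0 = up (lid shut), about 0.59 rad = pressed down to the stop (lid wide open); the lid turns about twice as far as the lever. About 4 to 9 N on the pad lifts the lid; the lever comes back up by itself, driven by the lid's weight.
- lever_pad (a point): centre of the top face of the black lever pad, a plate 50 mm (box x) by 60 mm (box y) by 10 mm at the front end of the lever, 90 mm in front of the box's front wall and beside its right end. It is 121 mm above the bench with the lid shut and goes down almost straight, by 86 mm, to 35 mm above the bench with the lid wide open (within 8 mm in the box's x). Free space under and in front of it.
- catch (a joint): turn-button catch on a bracket at the middle of the box's front, turning about a vertical axis: 0 = bar square over the lid's front edge (lid held); grows as its pin is pushed to the left (box +y); about 1.57 = bar parallel to the front edge, lid free (the lid is clear of the bar from about 1.15). Stops at -0.2 and 1.6. Stays where it is left; about 1 N at the pin turns it.
- catch_pin (a point): the catch's upright black thumb pin, 10 mm across: this point is on its axis, 170 mm above the bench; the pin reaches 16 mm above it, and the top of the catch's steel bar lies 18 mm below it. The pin is 32 mm from the catch's pivot: towards the robot (box -x) at joint 0, to the left (box +y) at 1.57.
- catch_pivot (a point): point on the catch's vertical turning axis at the height of catch_pin, 20 mm in front of the box's front wall
- vial_tall: loose bystander: tall clear sample vial with white screw cap, 34 mm across, 77 mm tall, upright in front of the drying box on its left; origin at the centre of its underside
- vial_small: loose bystander: small sample vial with black screw cap, 24 mm across, 57 mm tall, upright beside the tall vial; origin at the centre of its underside
- loupe: loose bystander: folded steel hand lens, 28x46x16 mm, lying in front of the drying box; origin under its centre
- brass_weight: loose bystander: brass balance weight with a knob, 28 mm across, 38 mm tall, standing to the right of the drying box; origin at the centre of its underside
- tin_cover: loose bystander: round aluminium tin lid lying upside down, 74 mm across, 8 mm tall, to the right of the drying box; origin under its centre
- lead_pencil: loose bystander: pencil, 7x142x7 mm, lying to the left of the drying box; origin under its centre

How it is judged:
On the way, in this order (a step that is already met when the one before it is completed fails the run):
1. the catch is pushed aside, clear of the lid, with the lid still shut (value of joint catch above 1.2 rad and value of joint lid_hinge below 0.05 rad), for 0.1 s.
2. the lid is kept wide open (over 0.95 rad) for two seconds (value of joint lid_hinge above 0.95 rad), for 2 s.
3. the lid is back down, shut (value of joint lid_hinge below 0.03 rad), for 0.2 s.
4. the catch is back square over the lid (value of joint catch below 0.3 rad and value of joint lid_hinge below 0.03 rad), for 0.2 s.
At the end, for the whole second after the job is handed in: the lid is shut (under 0.03 rad) and still, the catch lies over it (within 0.3 rad of square) and is still, and each loose thing round the box is within 20 mm of where it stood (all of step 4 and velocity of joint lid_hinge between -0.05 and 0.05 rad/s and velocity of joint catch between -0.1 and 0.1 rad/s and distance of each of vial_tall, vial_small, loupe, brass_weight, tin_cover, lead_pencil from where it was at the start of the episode below 0.02 m); the robot touches nothing.
It fails at once if the lid slams: it closes faster than 1 rad/s (0.2 m/s at its front edge) in the last 0.25 rad before shut (value of joint lid_hinge below 0.25 rad and velocity of joint lid_hinge below -1 rad/s).
It fails at once if the lid is moved by hand: the fingers or arm press on its frame or pane while it is off its seat (value of joint lid_hinge above 0.05 rad and contact force between any of the fingers, the arm and lid above 1.5 N).
It fails at once if a small thing is lifted or knocked away (distance of any of vial_tall, vial_small, loupe, brass_weight, tin_cover, lead_pencil from where it was at the start of the episode above 0.03 m).
It also fails if it takes over 66 s, if anything falls off the work surface, if the arm or the gripper's body presses on something with over 40 N, if the wrist force passes 120 N, or if a joint passes its speed limit or range.

## Working session

There is one attempt and no reset: what is moved stays moved. The work goes in short steps, Python scripts to look and compute and a shell command to move; the robot and the scene stay as the last step left them, time stands still between calls to the robot, and variables do not carry over. Pictures are saved under pics/ and viewed, about 8 in all and at most 12, crops included, and the job is handed in when it is done.

```bash
mkdir -p pics; ls; python3 - <<'E'
from station import robot
import cv2
o=robot.get_obs()
for k,v in o.items(): print(k,v)
for n in ("scene","top"):
    f=robot.grab_frame(n); cv2.imwrite(f"pics/{n}0.png",f[:,:,::-1])
    m=robot.camera_model(n); print(n,m)
E
```

```text
pics
time 0.0
joint_pos [ 1.10900987e+00  3.14239507e-01 -4.80847175e-02  1.21018717e+00
  4.88787018e-06  1.57079602e+00]
joint_vel [ 1.07189238e-03  9.98564827e-05 -6.24021180e-04 -1.53152206e-04
  2.73890559e-04 -1.02007107e-03]
joint_efforts [ 2.07272155e-03 -5.39585280e+01  3.39751697e+01  1.93701434e-02
 -8.59937700e-05 -5.08537809e-06]
tcp_pos [0.26704313 0.5365846  0.19522405]
orientation [ 0.60147227  0.37179115 -0.37282399 -0.60083668]
contact_force [0.0410541  0.16262771 0.44030792]
torque [ 0.01380883 -0.03297611 -0.01042822]
width 1.0005929958527613
scene {'camera_matrix': array([[379.20277278,   0.        , 323.85175559],
       [  0.        , 379.20277278, 206.05199717],
       [  0.        ,   0.        ,   1.        ]]), 'rvec': array([ 1.94422611, -0.81171931,  0.49616213]), 'tvec': array([-0.42809262,  0.33622368,  0.51486066])}
top {'camera_matrix': array([[520.51943897,   0.        , 318.66364181],
       [  0.        , 520.51943897, 204.0684657 ],
       [  0.        ,   0.        ,   1.        ]]), 'rvec': array([ 2.05577124, -2.17490316,  0.21611058]), 'tvec': array([0.06936944, 0.63608039, 1.34123782])}
```

View pics/scene0.png

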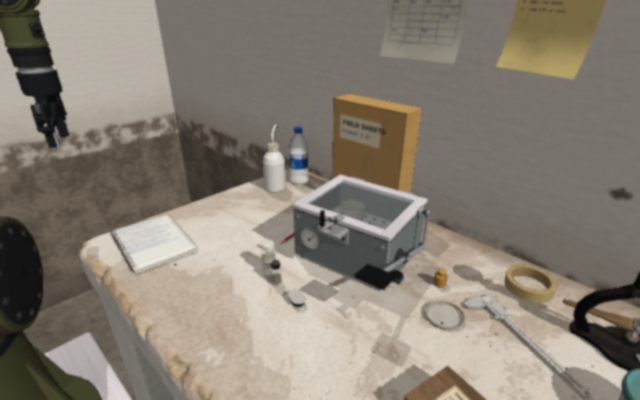

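View pics/top0.png

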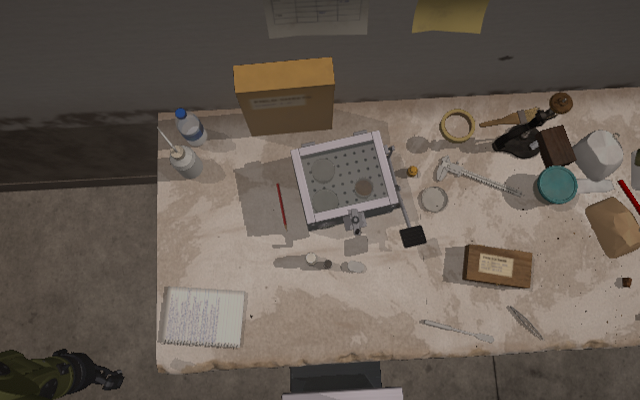

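The scene view shows the shut box with its lid frame (about 295–428, 178–240), the catch pin (322,217) and the black lever pad (379,275). The top view shows the lid frame (292–397, 132–222), the catch (355,220), the pad (413,236), the vials (318,261), the loupe (355,267), the weight (412,171) and the tin cover (433,199). Next I'll measure the lid and pad.

```bash
cat > h.py <<'E'
import numpy as np, cv2
from station import robot
from scipy.spatial.transform import Rotation as R
def ray(n,uv):
    m=robot.camera_model(n);Rm=cv2.Rodrigues(m["rvec"])[0]
    p=cv2.undistortPoints(np.float64(uv).reshape(-1,1,2),m["camera_matrix"],None)[:,0]
    return -Rm.T@m["tvec"], np.c_[p,np.ones(len(p))]@Rm
def onplane(n,uv,z):
    c,d=ray(n,uv); return c+d*((z-c[2])/d[:,2])[:,None]
def proj(n,P):
    m=robot.camera_model(n)
    return cv2.projectPoints(np.float64(P).reshape(-1,3),m["rvec"],m["tvec"],m["camera_matrix"],None)[0][:,0]
E
python3 - <<'E'
from h import *
t=cv2.imread("pics/top0.png"); hsv=cv2.cvtColor(t,cv2.COLOR_BGR2HSV)
print(t[150,298],t[140,340],t[190,390],t[236,413])
b=t.astype(int)
m=((b[...,0]>=b[...,2]+1)&(b.min(2)>140)).astype(np.uint8)*255
roi=np.zeros_like(m);roi[120:235,280:405]=255;m&=roi
m=cv2.morphologyEx(m,cv2.MORPH_OPEN,np.ones((3,3)))
c=max(cv2.findContours(m,0,1)[0],key=cv2.contourArea)
P=onplane("top",c.reshape(-1,2),.144)[:,:2]
r=cv2.minAreaRect(P.astype(np.float32)*1000);print("lid",cv2.contourArea(c),r)
m2=((b.max(2)<45)).astype(np.uint8)*255; m2[:222]=0;m2[252:]=0;m2[:,:392]=0;m2[:,435:]=0
c2=max(cv2.findContours(m2,0,1)[0],key=cv2.contourArea)
r2=cv2.minAreaRect((onplane("top",c2.reshape(-1,2),.121)[:,:2]*1000).astype(np.float32));print("pad",cv2.contourArea(c2),r2)
cv2.drawContours(t,[c],-1,(0,0,255),1)if 0 else None
T=cv2.resize(t[125:285,270:450],None,fx=4,fy=4,interpolation=cv2.INTER_CUBIC)[:600]
s=cv2.imread("pics/scene0.png")
cv2.imwrite("pics/tc.png",T)
cv2.imwrite("pics/sc.png",cv2.resize(s[165:315,245:445],None,fx=4,fy=4,interpolation=cv2.INTER_CUBIC))
o=robot.get_obs();print(R.from_quat(o["orientation"]).as_matrix().round(3))
E
```

```text
[121 120 128] [153 150 161] [145 144 154] [26 27 30]Traceback (most recent call last):
  File "<stdin>", line 8, in <module>
ValueError: max() iterable argument is empty
```

```bash
python3 - <<'E'
from h import *
t=cv2.imread("pics/top0.png")
b=t.astype(int)
m=((b[...,0]>=b[...,1])&(b[...,2]>b[...,1])&(b.min(2)>100)).astype(np.uint8)*255
roi=np.zeros_like(m);roi[120:235,280:405]=255;m&=roi
m=cv2.morphologyEx(m,cv2.MORPH_CLOSE,np.ones((3,3)))
c=max(cv2.findContours(m,0,1)[0],key=cv2.contourArea)
P=onplane("top",c.reshape(-1,2),.144)[:,:2]
r=cv2.minAreaRect(P.astype(np.float32)*1000);print("lid",cv2.contourArea(c),r)
m2=((b.max(2)<45)).astype(np.uint8)*255; m2[:222]=0;m2[252:]=0;m2[:,:392]=0;m2[:,435:]=0
c2=max(cv2.findContours(m2,0,1)[0],key=cv2.contourArea)
r2=cv2.minAreaRect((onplane("top",c2.reshape(-1,2),.121)[:,:2]*1000).astype(np.float32));print("pad",cv2.contourArea(c2),r2)
T=cv2.resize(t[125:275,270:450],None,fx=4,fy=4,interpolation=cv2.INTER_CUBIC)
q=((c.reshape(-1,2)-[270,125])*4+2).astype(int);cv2.polylines(T,[q],True,(0,0,255),1)
s=cv2.imread("pics/scene0.png")
cv2.imwrite("pics/tc.png",T)
cv2.imwrite("pics/sc.png",cv2.resize(s[165:315,245:445],None,fx=4,fy=4,interpolation=cv2.INTER_CUBIC))
o=robot.get_obs();print(R.from_quat(o["orientation"]).as_matrix().round(3))
E
```

```text
lid 7015.0 ((676.112548828125, -41.40159606933594), (249.52767944335938, 247.5409698486328), 9.93122386932373)
pad 355.0 ((530.7814331054688, -201.1977996826172), (45.252830505371094, 56.939552307128906), 10.842209815979004)
[[ 0.446 -0.001 -0.895]
 [ 0.895 -0.001  0.446]
 [-0.002 -1.     0.   ]]
```

View pics/tc.png

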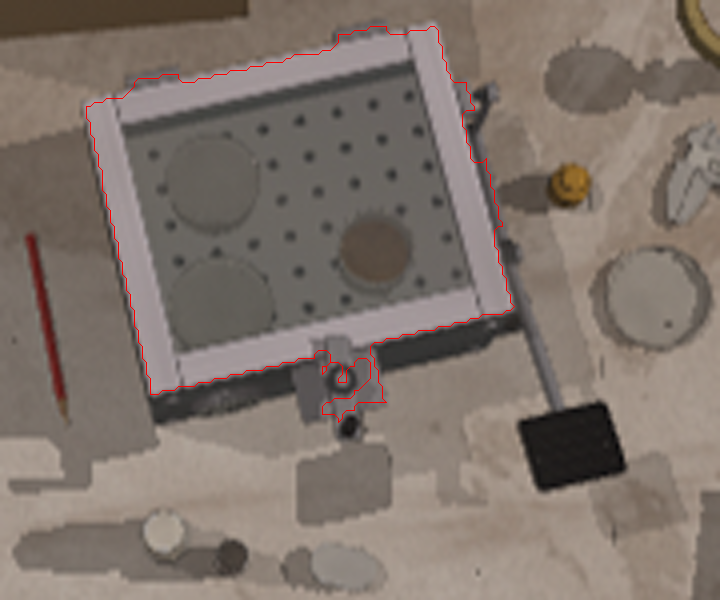

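View pics/sc.png

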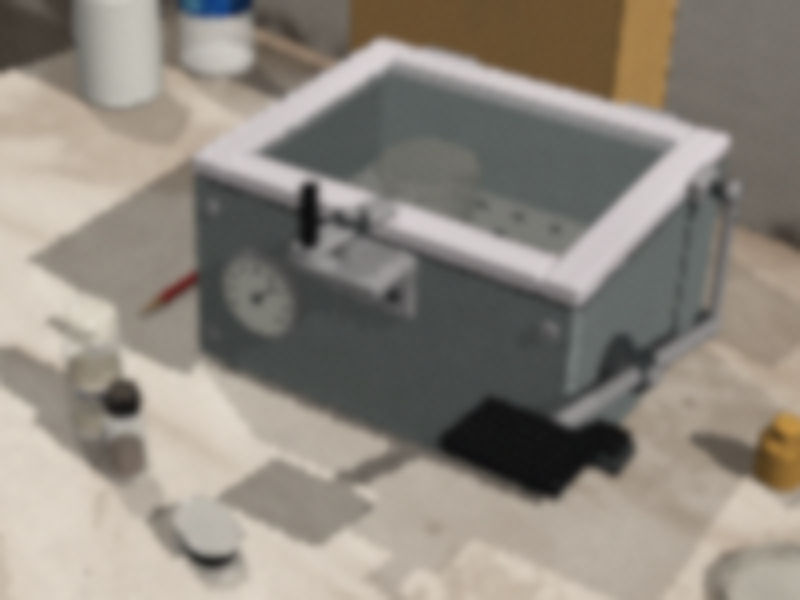

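The top crop shows the lid corners at about (87,105), (436,27), (513,308) and (151,394), the pin at (348,427) and the pivot at (342,380). The scene crop shows the pin's top at (309,182), the pad centred near (517,445), and a black hub beside it at (605,447).

```bash
python3 - <<'E'
from h import *
f=lambda p:np.array(p)/4+[270,125]-.4
g=lambda p:np.array(p)/4+[245,165]-.4
C=onplane("top",f([[87,105],[436,27],[513,308],[151,394]]),.144)
print("corners top",C.round(4)[:,:2].tolist())
Cs=onplane("scene",g([[197,165],[384,40],[728,140],[575,300]]),.144); print("scene (FL,BL,BR,FR)",Cs[:,:2].round(4).tolist())
print("edges",[np.linalg.norm(C[i]-C[i-1]).round(4) for i in range(4)])
Q=np.array([[.1,.12],[.1,-.12],[-.1,-.12],[-.1,.12]])
for X in (C,Cs[[1,2,3,0]]):
    a=X[:,:2]-X[:,:2].mean(0); yaw=np.angle(np.sum((a[:,0]+1j*a[:,1])*np.conj(Q[:,0]+1j*Q[:,1])))
    c=X[:,:2].mean(0); M=np.array([[np.cos(yaw),-np.sin(yaw)],[np.sin(yaw),np.cos(yaw)]])
    print("yaw",yaw,"c",c,"pivot",c+M@[-.12,0],"pin0",c+M@[-.152,0])
    padw=np.array([.5308,-.2012]); print("pad in box",M.T@(padw-c))
P=onplane("scene",g([[309,182]]),.186);print("pin scene",P)
P=onplane("top",f([[348,427]]),.18);print("pin top@.18",P)
print("pivot top",onplane("top",f([[342,380]]),.152))
pc=np.array([[410/1,0]])
print("pad top img", onplane("top",f([[572,447]]),.121),"pad scene",onplane("scene",g([[517,447]]),.121))
print("vials tall,small caps",onplane("top",f([[164,532]]),.077),onplane("top",f([[232,557]]),.057),"loupe",onplane("top",f([[346,567]]),.016))
E
```

```text
corners top [[0.7677, 0.0971], [0.8079, -0.1335], [0.6177, -0.1675], [0.5754, 0.0654]]
scene (FL,BL,BR,FR) [[0.5713, 0.0547], [0.7728, 0.0971], [0.8089, -0.1371], [0.6098, -0.1733]]
edges [np.float64(0.195), np.float64(0.234), np.float64(0.1932), np.float64(0.2367)]
yaw 0.17378294819814766 c [ 0.69216636 -0.03464225] pivot [ 0.57397384 -0.0553914 ] pin0 [ 0.54245583 -0.06092451]
pad in box [-0.18773524 -0.13614722]
yaw 0.17419461018727872 c [ 0.69068928 -0.03967052] pivot [ 0.57250531 -0.06046832] pin0 [ 0.54098958 -0.0660144 ]
pad in box [-0.18546507 -0.13137375]
pin scene [[ 0.54785806 -0.05518488  0.186     ]]
pin top@.18 [[ 0.54208191 -0.05452146  0.18      ]]
pivot top [[ 0.57613405 -0.0550486   0.152     ]]
pad top img [[ 0.52975544 -0.2010692   0.121     ]] pad scene [[ 0.5263405  -0.20507431  0.121     ]]
vials tall,small caps [[0.49462743 0.06266834 0.077     ]] [[0.47754589 0.01878722 0.057     ]] loupe [[ 0.46993458 -0.05918323  0.016     ]]
```

```bash
python3 -m crank '[{"fingers":-1,"dp":[0,-2.5,0],"twist":5},{"fingers":-1,"dp":[-2,-5,-2.5],"twist":10},{"fingers":-1,"dp":[-5,-5,-6.1],"twist":15},{"fingers":-1,"dp":[-8.5,-5,-10.4],"twist":20},{"fingers":-1,"dp":[-12,-5,-14.7],"twist":25},{"fingers":-1,"dp":[-15.5,-5,-19],"twist":30},{"fingers":-1,"dp":[-19,-5,-23.3],"twist":35},{"fingers":-1,"dp":[-22.5,-5,-27.5],"twist":40},{"fingers":-1,"dp":[-26,-5,-31.8],"twist":45},{"fingers":-1,"dp":[-29.5,-5,-36.1],"twist":49},{"fingers":-1,"dp":[-33,-5,-40.4],"twist":53.5},{"fingers":-1,"dp":[-36.5,-5,-44.7],"twist":53.5},{"fingers":-1,"dp":[-40,-5,-49],"twist":53.5},{"fingers":-1,"dp":[-42.3,-5,-51.8],"twist":53.5},{"fingers":-1,"dp":[-43.3,-5,-53],"twist":53.5},{"fingers":-1,"dp":[-43.3,-5,-53],"twist":53.5},{"fingers":-1,"dp":[-43.3,-5,-53],"twist":53.5}]'
python3 - <<'E'
from h import *
o=robot.get_obs(); print(o["joint_pos"].round(3) if hasattr(o["joint_pos"],'round') else o["joint_pos"], R.from_quat(o["orientation"]).as_matrix().round(3).tolist())
f=robot.grab_frame("scene")[:,:,::-1]; w=robot.grab_frame("wrist")[:,:,::-1]
v=np.hstack([cv2.resize(f[120:300,230:450],None,fx=2,fy=2,interpolation=cv2.INTER_CUBIC),cv2.resize(w,(360,225))[:225].copy() if 0 else cv2.copyMakeBorder(cv2.resize(w,(360,225)),0,135,0,0,0)])
cv2.imwrite("pics/a1.png",v)
E
```

```text
time: 2.22
tcp_pos: [0.5484, -0.0855, 0.246]
orientation: [-0.704, -0.062, 0.062, 0.705]
contact_force: [0.4, 1.0, -0.5]
width: 0.002
[-1.550e-01  2.140e-01 -6.400e-02  1.293e+00  1.000e-03  1.240e+00] [[0.984, -0.001, -0.175], [0.175, 0.001, 0.984], [-0.0, -1.0, 0.001]]
```

View pics/a1.png

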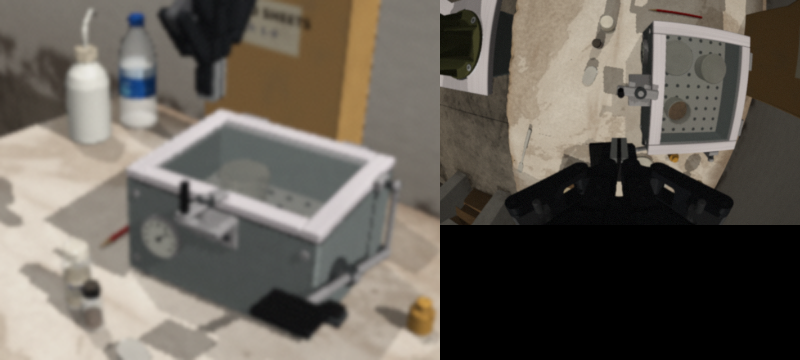

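```bash
python3 -m crank '[{"fingers":-1,"dp":[0,3,0],"twist":0},{"fingers":-1,"dp":[0,6,0],"twist":0},{"fingers":-1,"dp":[0,8,0],"twist":0},{"fingers":-1,"dp":[0,8,0.6],"twist":0},{"fingers":-1,"dp":[0,8,1.2],"twist":0},{"fingers":-1,"dp":[0,8,1.6],"twist":0},{"fingers":-1,"dp":[0,8,2],"twist":0},{"fingers":-1,"dp":[0.1,8,2.4],"twist":0},{"fingers":-1,"dp":[0.2,8,2.8],"twist":0},{"fingers":-1,"dp":[0.4,8,3.2],"twist":0},{"fingers":-1,"dp":[0.6,8,3.5],"twist":0},{"fingers":-1,"dp":[0.8,8,3.8],"twist":0},{"fingers":-1,"dp":[0.8,8,3.8],"twist":0}]'
python3 - <<'E'
from h import *
f=robot.grab_frame("scene")[:,:,::-1]; w=robot.grab_frame("wrist")[:,:,::-1]
v=np.hstack([cv2.resize(f[150:250,260:400],None,fx=3,fy=3,interpolation=cv2.INTER_CUBIC),cv2.resize(w[80:280,200:440],(360,300))])
cv2.imwrite("pics/a2.png",v)
E
```

```text
time: 3.95
tcp_pos: [0.5503, -0.0476, 0.1661]
orientation: [0.704, 0.062, -0.062, -0.704]
contact_force: [0.4, -1.0, 0.0]
width: 0.001
```

View pics/a2.png

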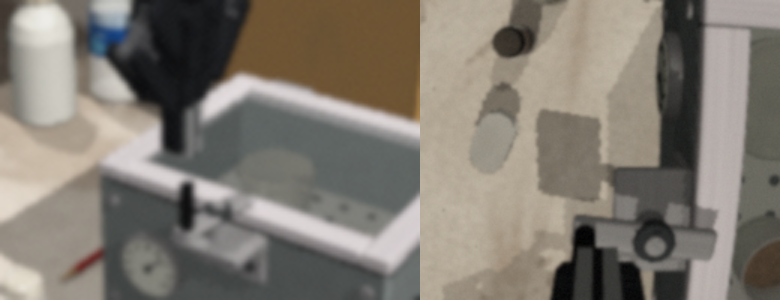

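The scene crop shows the fingertip at (180,150) and the pin top at (187,183). The wrist crop shows the pin at (585,237) just ahead of the finger, with the bar still square over the lid. That disagrees with my pin position, so I'm checking the projections.

```bash
python3 - <<'E'
from h import *
o=robot.get_obs(); t=np.array(o["tcp_pos"]); print(t,o["contact_force"])
s=proj("scene",[t,[.544,-.055,.186],[.544,-.055,.152]]); print("scene crop px",(s-[260,150])*3)
print("top px",proj("top",[t,[.544,-.055,.186]]))
def wp(P):
    m=robot.camera_model("wrist");Rm=cv2.Rodrigues(m["rvec"])[0];K=m["camera_matrix"]
    return cv2.fisheye.projectPoints(np.float64(P).reshape(-1,1,3),m["rvec"],m["tvec"],K,np.zeros(4))[0][:,0]
m=robot.camera_model("wrist");print("cam",-cv2.Rodrigues(m["rvec"])[0].T@m["tvec"],m["camera_matrix"][0,0])
print("wrist crop",(wp([t,[.544,-.055,.186],[.574,-.056,.16]])-[200,80])*1.5+[420,0])
# pin top px in wrist crop (585,237); pivot knob (656,240)
def wray(uv):
    K=m["camera_matrix"]; p=cv2.fisheye.undistortPoints(np.float64(uv).reshape(-1,1,2),K,np.zeros(4))[:,0]
    Rm=cv2.Rodrigues(m["rvec"])[0]; return -Rm.T@m["tvec"],np.c_[p,np.ones(len(p))]@Rm
for p,z in (((585,237),.186),((656,240),.16)):
    c,d=wray([(np.array(p)-[420,0])/1.5+[200,80]]); print(p,(c+d*((z-c[2])/d[:,2])[:,None]))
E
```

```text
[ 0.55009435 -0.04785514  0.16603142] [-0.01158731 -0.54439169 -0.6103524 ]
scene crop px [[179.81124606 201.62885127]
 [181.1612371  182.24000334]
 [180.85873746 227.09665721]]
top px [[353.30391365 229.14144167]
 [356.90718164 230.19412791]]
cam [0.53655243 0.03022677 0.34260962] 309.70691628693146
wrist crop [[595.8779191  231.08429964]
 [576.82575103 266.56171256]
 [646.2232483  250.52230444]]
(585, 237) [[ 0.54501169 -0.04210804  0.186     ]]
(656, 240) [[ 0.57713118 -0.05027648  0.16      ]]
```

```bash
python3 - <<'E'
from h import *
a=proj("scene",[[.5484,-.0855,.246+h] for h in (0,.01,.02,.03,.04)]); print("a1 expected px",((a-[230,120])*2).round(0).tolist())
a=proj("scene",[[.550,-.0478,.166+h] for h in (0,.01,.02,.03,.04)]); print("a2",((a-[260,150])*3).round(0).tolist())
f=robot.grab_frame("scene")[:,:,::-1]; w=robot.grab_frame("wrist")[:,:,::-1]
v=np.hstack([cv2.resize(f[180:240,290:350],(480,480),interpolation=cv2.INTER_CUBIC),cv2.resize(w[200:290,270:330],(320,480),interpolation=cv2.INTER_CUBIC)])
cv2.imwrite("pics/a3.png",v)
E
```

```text
a1 expected px [[208.0, 134.0], [209.0, 124.0], [209.0, 114.0], [209.0, 104.0], [209.0, 93.0]]
a2 [[180.0, 202.0], [180.0, 189.0], [180.0, 175.0], [180.0, 162.0], [180.0, 148.0]]
```

View pics/a3.png

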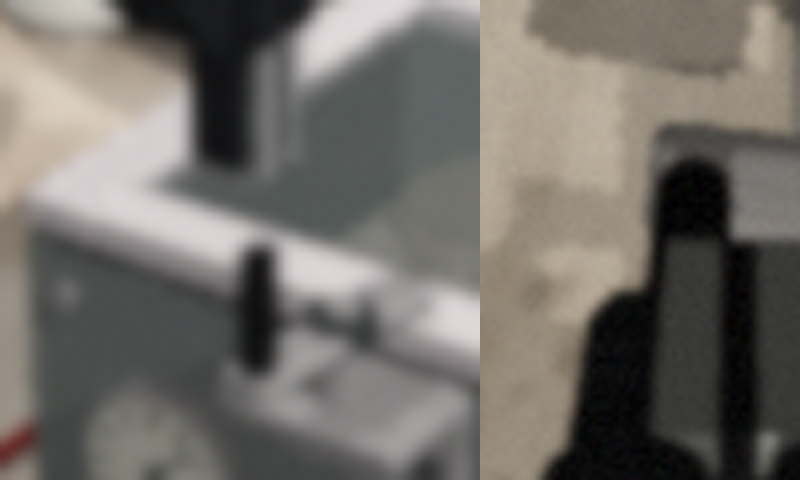

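The scene crop shows the fingertip ending at (225,170) against the predicted TCP height. The pin (260,245–370) is clearly below it, so the fingers sit above the pin. I'm triangulating the real tip now.

```bash
python3 - <<'E'
from h import *
m=robot.camera_model("wrist");Rm=cv2.Rodrigues(m["rvec"])[0]
p=cv2.fisheye.undistortPoints(np.float64([[[317.8,245.5]]]),m["camera_matrix"],np.zeros(4))[0]
c2,d2=-Rm.T@m["tvec"],np.r_[p[0],1]@Rm
c1,d1=ray("scene",[[290+247/8,180+172/8]]);d1=d1[0]
k=np.linalg.lstsq(np.c_[d1,-d2],c2-c1,rcond=None)[0]
print("tip",c1+k[0]*d1,c2+k[1]*d2,"tcp",robot.get_obs()["tcp_pos"], "hold",robot.hold_point_z)
print("start TCP in scene px",proj("scene",[[.267,.5366,.1952],[.267,.5366,.215],[.267,.5366,.2352]]))
print("tcp px wrist, 0/20/40mm up",[cv2.fisheye.projectPoints(np.float64([[[.550,-.0478,z]]]),m["rvec"],m["tvec"],m["camera_matrix"],np.zeros(4))[0].ravel().round(1) for z in (.166,.186,.206)])
E
```

```text
tip [ 0.55507605 -0.0452486   0.19852712] [ 0.54919897 -0.0411555   0.19602856] tcp [ 0.55010636 -0.04793296  0.16609257] hold 0.0187
start TCP in scene px [[ 66.34634985 161.72277244]
 [ 63.75126017 154.00054669]
 [ 61.04748674 145.95491   ]]
tcp px wrist, 0/20/40mm up [array([317.2, 233.8]), array([317.1, 248.2]), array([317.1, 265.9])]
```

```bash
python3 -m crank '[{"fingers":-1,"dp":[-0.8,-1,-1.5],"twist":0},{"fingers":-1,"dp":[-0.8,0,-3.6],"twist":0},{"fingers":-1,"dp":[-0.8,1.5,-3.6],"twist":0},{"fingers":-1,"dp":[-0.8,3,-3.6],"twist":0},{"fingers":-1,"dp":[-0.8,3,-3.2],"twist":0},{"fingers":-1,"dp":[-0.8,3,-2.6],"twist":0},{"fingers":-1,"dp":[-0.8,3,-2.1],"twist":0},{"fingers":-1,"dp":[-0.7,3,-1.6],"twist":0},{"fingers":-1,"dp":[-0.5,3,-1.2],"twist":0},{"fingers":-1,"dp":[-0.4,3,-0.8],"twist":0},{"fingers":-1,"dp":[-0.2,3,-0.4],"twist":0},{"fingers":-1,"dp":[0,3,0],"twist":0},{"fingers":-1,"dp":[0,3,0],"twist":0}]'
python3 - <<'E'
from h import *
f=robot.grab_frame("scene")[:,:,::-1]; w=robot.grab_frame("wrist")[:,:,::-1]
v=np.hstack([cv2.resize(f[180:240,290:350],(480,480),interpolation=cv2.INTER_CUBIC),cv2.resize(w[190:290,270:370],(320,320),interpolation=cv2.INTER_CUBIC)[:, :].copy() if 0 else cv2.copyMakeBorder(cv2.resize(w[190:290,270:370],(320,320)),0,160,0,0,0)])
cv2.imwrite("pics/a4.png",v)
E
```

```text
time: 5.78
tcp_pos: [0.55, -0.0473, 0.1361]
orientation: [-0.704, -0.062, 0.062, 0.705]
contact_force: [-0.2, 0.9, 0.4]
width: -0.002
```

View pics/a4.png

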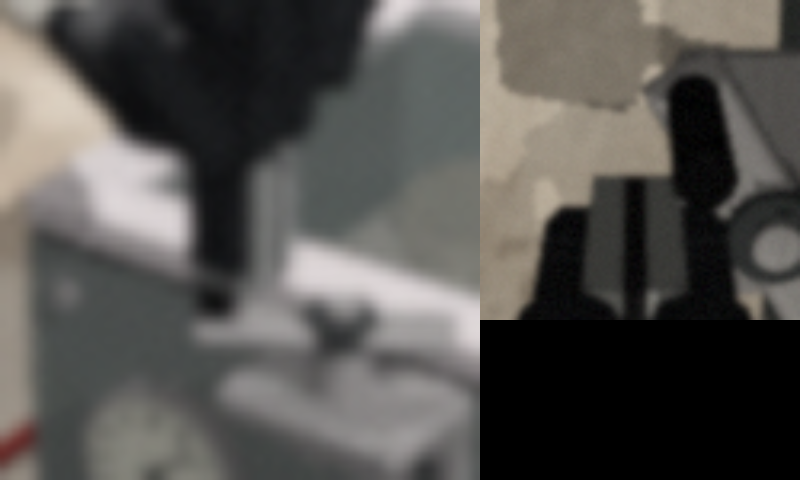

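The scene shows the bar turning with the pin behind the fingers. The wrist crop shows the pin at (700,90–190) just ahead of and to the right of the fingers, and the pivot at (775,245), so the catch is at roughly 0.9–1.0 rad. I'll finish the turn by pushing from the front.

```bash
python3 -m crank '[{"fingers":-1,"dp":[-1.2,0,-0.4],"twist":0},{"fingers":-1,"dp":[-2.6,0,0.2],"twist":0},{"fingers":-1,"dp":[-2.8,0,1.4],"twist":0},{"fingers":-1,"dp":[-2.2,0,2.2],"twist":0},{"fingers":-1,"dp":[-1.6,0,2.2],"twist":0},{"fingers":-1,"dp":[-1.1,0,2.2],"twist":0},{"fingers":-1,"dp":[-0.6,0,2.2],"twist":0},{"fingers":-1,"dp":[-0.2,0,2.2],"twist":0},{"fingers":-1,"dp":[0.1,0,2.2],"twist":0},{"fingers":-1,"dp":[0.3,0,2.2],"twist":0},{"fingers":-1,"dp":[0.3,0,2.2],"twist":0}]'
python3 - <<'E'
from h import *
f=robot.grab_frame("scene")[:,:,::-1]; w=robot.grab_frame("wrist")[:,:,::-1]
cv2.imwrite("pics/a5w.png",w)
v=np.hstack([cv2.resize(f[180:240,290:350],(400,400),interpolation=cv2.INTER_CUBIC),cv2.resize(w[190:290,270:370],(400,400),interpolation=cv2.INTER_CUBIC)])
cv2.imwrite("pics/a5.png",v)
E
```

```text
time: 7.25
tcp_pos: [0.5495, -0.0258, 0.1361]
orientation: [0.705, 0.062, -0.062, -0.704]
contact_force: [-0.8, 0.2, -0.0]
width: 0.002
```

View pics/a5.png

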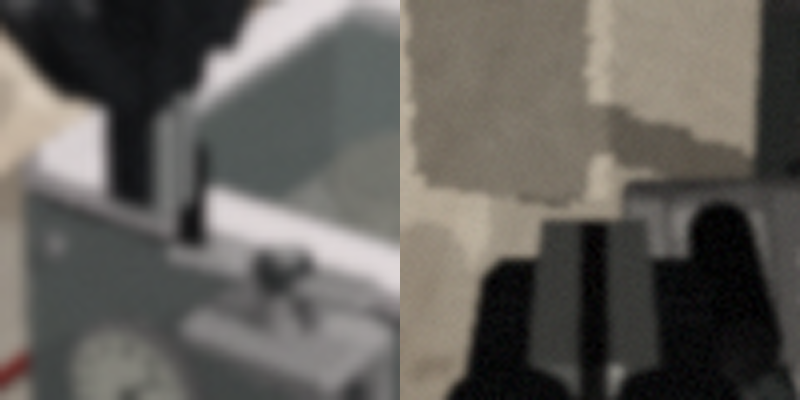

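The scene crop shows the bar almost parallel to the front edge, with the pin base at (190,243) just behind the fingers. The wrist crop shows the pin base near (720,235), right beside the fingers. I'll compute the catch angle from these.

```bash
python3 - <<'E'
from h import *
Mx=np.array([.9848,.174]);My=np.array([-.174,.9848])
m=robot.camera_model("wrist");Rm=cv2.Rodrigues(m["rvec"])[0]
def wp(px,z):
    p=cv2.fisheye.undistortPoints(np.float64([[px]]),m["camera_matrix"],np.zeros(4))[0]
    c,d=-Rm.T@m["tvec"],np.r_[p[0],1]@Rm
    return c+d*(z-c[2])/d[2]
A=onplane("scene",[[318.5,216.5]],.152)[0]; B=wp((350,247),.152)
t=np.array(robot.get_obs()["tcp_pos"])
for pv in ([.575,-.0555],[.573,-.058]):
  for P in (A,B):
    d=P[:2]-pv; x,y=d@Mx,d@My; print("pin",P.round(4),"box rel pivot",x.round(4),y.round(4),"theta",np.arctan2(y,-x).round(3))
d=t[:2]-[.575,-.0555];print("tcp rel pivot",d@Mx,d@My)
E
```

```text
pin [ 0.5672 -0.0268  0.152 ] box rel pivot -0.0027 0.0297 theta 1.48
pin [ 0.5684 -0.0238  0.152 ] box rel pivot -0.0009 0.0324 theta 1.542
pin [ 0.5672 -0.0268  0.152 ] box rel pivot -0.0003 0.0318 theta 1.562
pin [ 0.5684 -0.0238  0.152 ] box rel pivot 0.0015 0.0345 theta 1.613
tcp rel pivot -0.019925382739625984 0.03361208528670942
```

```bash
python3 -m crank '[{"fingers":-1,"dp":[-1.2,0,0],"twist":0},{"fingers":-1,"dp":[-3,-1,0],"twist":0},{"fingers":-1,"dp":[-5,-3.5,0],"twist":0},{"fingers":-1,"dp":[-5.1,-4,-3],"twist":0},{"fingers":-1,"dp":[-5.1,-4,-7],"twist":0},{"fingers":-1,"dp":[-5.1,-4,-11],"twist":0},{"fingers":-1,"dp":[-5.1,-4,-15],"twist":0},{"fingers":-1,"dp":[-5.1,-4,-17],"twist":0},{"fingers":-1,"dp":[-5.1,-1,-17],"twist":0},{"fingers":-1,"dp":[-5.1,1.5,-17],"twist":0},{"fingers":-1,"dp":[-5.1,3,-17],"twist":0},{"fingers":-1,"dp":[-5.1,3.5,-17],"twist":0},{"fingers":-1,"dp":[-5.1,3.5,-17],"twist":0}]'
python3 -m crank '[{"fingers":-1,"dp":[0,0.4,0],"twist":0},{"fingers":-1,"dp":[0,0.8,0],"twist":0},{"fingers":-1,"dp":[0,1.2,0],"twist":0},{"fingers":-1,"dp":[0,1.6,0],"twist":0},{"fingers":-1,"dp":[0,1.6,0],"twist":0}]'
python3 - <<'E'
from h import *
f=robot.grab_frame("scene")[:,:,::-1]; w=robot.grab_frame("wrist")[:,:,::-1]
v=np.hstack([cv2.resize(f[130:330,260:460],(440,440),interpolation=cv2.INTER_CUBIC),cv2.copyMakeBorder(cv2.resize(w[150:350,200:400],(360,360)),0,80,0,0,0)])
cv2.imwrite("pics/a6.png",v)
E
```

```text
time: 8.98
tcp_pos: [0.5289, -0.2018, 0.1015]
orientation: [0.704, 0.062, -0.062, -0.704]
contact_force: [0.7, 1.0, 0.5]
width: 0.004
time: 9.6
tcp_pos: [0.5285, -0.2021, 0.0851]
orientation: [0.704, 0.062, -0.062, -0.704]
contact_force: [-2.3, -0.1, 5.9]
width: -0.003
```

View pics/a6.png

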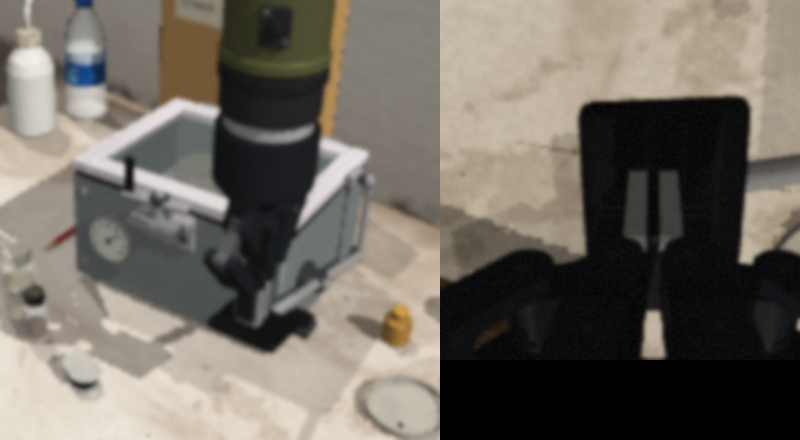

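The fingers stand centred on the black pad, with tips at (655,175) in the wrist crop. The contact force is 5.9 N, so I'm pressing down.

```bash
python3 -m crank '[{"fingers":-1,"dp":[0,0.4,0],"twist":0},{"fingers":-1,"dp":[0,0.8,0],"twist":0},{"fingers":-1,"dp":[0,1.2,0],"twist":0},{"fingers":-1,"dp":[0,1.6,0],"twist":0},{"fingers":-1,"dp":[0,2,0],"twist":0},{"fingers":-1,"dp":[0,2.4,0],"twist":0},{"fingers":-1,"dp":[0,2.8,0],"twist":0},{"fingers":-1,"dp":[0,3.2,0],"twist":0},{"fingers":-1,"dp":[0,3.6,0],"twist":0},{"fingers":-1,"dp":[0,4,0],"twist":0},{"fingers":-1,"dp":[0,4,0],"twist":0}]'
python3 -m crank '[{"fingers":-1,"dp":[0,0.4,0],"twist":0},{"fingers":-1,"dp":[0,0.8,0],"twist":0},{"fingers":-1,"dp":[0,1.2,0],"twist":0},{"fingers":-1,"dp":[0,1.6,0],"twist":0},{"fingers":-1,"dp":[0,2,0],"twist":0},{"fingers":-1,"dp":[0,2.4,0],"twist":0},{"fingers":-1,"dp":[0,2.8,0],"twist":0},{"fingers":-1,"dp":[0,3.1,0],"twist":0},{"fingers":-1,"dp":[0,3.4,0],"twist":0},{"fingers":-1,"dp":[0,3.6,0],"twist":0},{"fingers":-1,"dp":[0,3.6,0],"twist":0}]'
python3 - <<'E'
from h import *
f=robot.grab_frame("scene")[:,:,::-1]; t=robot.grab_frame("top")[:,:,::-1]
v=np.hstack([cv2.resize(f[90:310,240:460],(400,400),interpolation=cv2.INTER_CUBIC),cv2.resize(t[80:280,260:460],(400,400),interpolation=cv2.INTER_CUBIC)])
cv2.imwrite("pics/a7.png",v)
E
```

```text
time: 11.08
tcp_pos: [0.5278, -0.2021, 0.0448]
orientation: [0.704, 0.061, -0.062, -0.704]
contact_force: [-3.3, -1.3, 4.2]
width: -0.0
time: 12.45
tcp_pos: [0.5286, -0.2018, 0.0089]
orientation: [-0.704, -0.062, 0.062, 0.704]
contact_force: [0.3, 0.1, 1.9]
width: -0.0
```

View pics/a7.png

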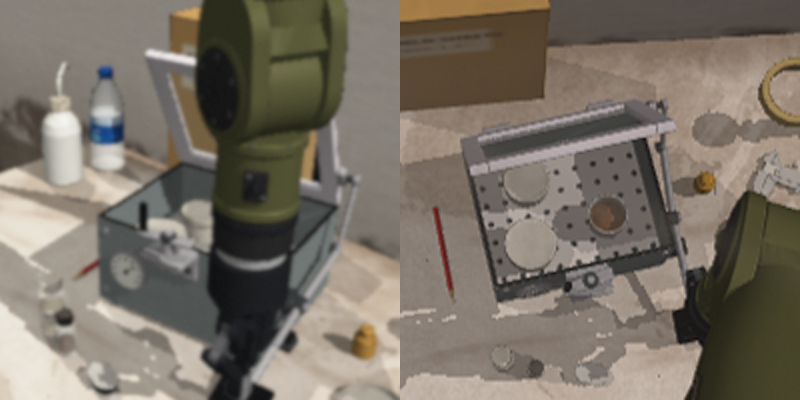

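The lid stands open at roughly 1 rad and the catch bar is parallel to the front. I'm pressing a little further, feeling for the stop.

```bash
python3 -m crank '[{"fingers":-1,"dp":[0,0.2,0],"twist":0},{"fingers":-1,"dp":[0,0.4,0],"twist":0},{"fingers":-1,"dp":[0,0.4,0],"twist":0},{"fingers":-1,"dp":[0,0.4,0],"twist":0}]'
python3 - <<'E'
from h import *
t=robot.grab_frame("top")[:,:,::-1]; cv2.imwrite("pics/t8.png",t)
Mx=np.array([.9848,.174]);c=np.array([.6915,-.037])
for th in (.8,.9,.95,1,1.05,1.1,1.15):
    # lid top-front edge ends, hinge at box x=+.098, z~.138 
    r=-.198*np.cos(th)+.006*0; 
    P=[np.r_[c+Mx*(.098-.198*np.cos(th)+.012*np.sin(th))+np.array([-.174,.985])*y,.132+.198*np.sin(th)+.012*np.cos(th)] for y in(.12,-.12)]
    print(th,((proj("top",P)-[260,80])*2+[400,0]).round(0).tolist())
E
```

```text
time: 13.05
tcp_pos: [0.5284, -0.2019, 0.005]
orientation: [-0.704, -0.062, 0.062, 0.704]
contact_force: [-0.2, 0.2, 2.1]
width: -0.002
0.8 [[480.0, 211.0], [682.0, 165.0]]
0.9 [[476.0, 196.0], [680.0, 149.0]]
0.95 [[474.0, 188.0], [679.0, 141.0]]
1 [[473.0, 179.0], [678.0, 133.0]]
1.05 [[471.0, 171.0], [677.0, 124.0]]
1.1 [[469.0, 163.0], [675.0, 116.0]]
1.15 [[467.0, 154.0], [673.0, 107.0]]
```

```bash
python3 -m crank '[{"fingers":-1,"dp":[0,0.2,0],"twist":0},{"fingers":-1,"dp":[0,0.3,0],"twist":0},{"fingers":-1,"dp":[0,0.3,0],"twist":0}]'
python3 -m crank '[{"fingers":-1,"dp":[0,0.1,0],"twist":0},{"fingers":-1,"dp":[0,0.2,0],"twist":0},{"fingers":-1,"dp":[0,0.2,0],"twist":0}]'
```

```text
time: 13.48
tcp_pos: [0.529, -0.2019, 0.003]
orientation: [0.704, 0.062, -0.062, -0.704]
contact_force: [-2.0, 0.5, 9.4]
width: -0.006
time: 13.85
tcp_pos: [0.5292, -0.2019, 0.002]
orientation: [0.704, 0.062, -0.061, -0.704]
contact_force: [-5.6, 2.0, 19.0]
width: -0.001
```

The stop is felt: 19 N at z=0.002. Now I'll hold for about 3 s and then ease up slowly.

```bash
H='x'; python3 -m crank '[{"fingers":-1,"dp":[0,-0.1,0],"twist":0},{"fingers":-1,"dp":[0,-0.1,0],"twist":0},{"fingers":-1,"dp":[0,-0.1,0],"twist":0},{"fingers":-1,"dp":[0,-0.1,0],"twist":0},{"fingers":-1,"dp":[0,-0.1,0],"twist":0},{"fingers":-1,"dp":[0,-0.1,0],"twist":0},{"fingers":-1,"dp":[0,-0.1,0],"twist":0},{"fingers":-1,"dp":[0,-0.1,0],"twist":0},{"fingers":-1,"dp":[0,-0.1,0],"twist":0},{"fingers":-1,"dp":[0,-0.1,0],"twist":0},{"fingers":-1,"dp":[0,-0.1,0],"twist":0},{"fingers":-1,"dp":[0,-0.1,0],"twist":0},{"fingers":-1,"dp":[0,-0.1,0],"twist":0},{"fingers":-1,"dp":[0,-0.1,0],"twist":0},{"fingers":-1,"dp":[0,-0.1,0],"twist":0},{"fingers":-1,"dp":[0,-0.1,0],"twist":0},{"fingers":-1,"dp":[0,-0.1,0],"twist":0},{"fingers":-1,"dp":[0,-0.1,0],"twist":0},{"fingers":-1,"dp":[0,-0.1,0],"twist":0},{"fingers":-1,"dp":[0,-0.1,0],"twist":0}]'
python3 -m crank '[{"fingers":-1,"dp":[0,0,0],"twist":0},{"fingers":-1,"dp":[0,0,0],"twist":0},{"fingers":-1,"dp":[0,0,0],"twist":0},{"fingers":-1,"dp":[0,0,0],"twist":0}]'
python3 -m crank '[{"fingers":-1,"dp":[0,-0.1,0],"twist":0},{"fingers":-1,"dp":[0,-0.3,0],"twist":0},{"fingers":-1,"dp":[0,-0.5,0],"twist":0},{"fingers":-1,"dp":[0,-0.7,0],"twist":0},{"fingers":-1,"dp":[0,-0.9,0],"twist":0},{"fingers":-1,"dp":[0,-1.1,0],"twist":0},{"fingers":-1,"dp":[0,-1.3,0],"twist":0},{"fingers":-1,"dp":[0,-1.5,0],"twist":0},{"fingers":-1,"dp":[0,-1.7,0],"twist":0},{"fingers":-1,"dp":[0,-1.9,0],"twist":0},{"fingers":-1,"dp":[0,-2.1,0],"twist":0},{"fingers":-1,"dp":[0,-2.3,0],"twist":0},{"fingers":-1,"dp":[0,-2.5,0],"twist":0},{"fingers":-1,"dp":[0,-2.7,0],"twist":0},{"fingers":-1,"dp":[0,-2.9,0],"twist":0},{"fingers":-1,"dp":[0,-3.1,0],"twist":0},{"fingers":-1,"dp":[0,-3.3,0],"twist":0},{"fingers":-1,"dp":[0,-3.5,0],"twist":0},{"fingers":-1,"dp":[0,-3.7,0],"twist":0},{"fingers":-1,"dp":[0,-3.9,0],"twist":0}]'
```

```text
time: 16.35
tcp_pos: [0.5291, -0.2019, 0.0025]
orientation: [0.704, 0.062, -0.061, -0.704]
contact_force: [-3.1, 1.7, 14.2]
width: 0.001
time: 16.85
tcp_pos: [0.5291, -0.2019, 0.0025]
orientation: [0.704, 0.062, -0.062, -0.704]
contact_force: [-4.3, 1.2, 13.3]
width: -0.001
time: 19.35
tcp_pos: [0.5287, -0.2019, 0.0403]
orientation: [0.704, 0.062, -0.062, -0.704]
contact_force: [-3.8, -0.5, 4.2]
width: -0.002
```

```bash
python3 -m crank '[{"fingers":-1,"dp":[0,-0.2,0],"twist":0},{"fingers":-1,"dp":[0,-0.4,0],"twist":0},{"fingers":-1,"dp":[0,-0.6,0],"twist":0},{"fingers":-1,"dp":[0,-0.8,0],"twist":0},{"fingers":-1,"dp":[0,-1,0],"twist":0},{"fingers":-1,"dp":[0,-1.2,0],"twist":0},{"fingers":-1,"dp":[0,-1.4,0],"twist":0},{"fingers":-1,"dp":[0,-1.6,0],"twist":0},{"fingers":-1,"dp":[0,-1.8,0],"twist":0},{"fingers":-1,"dp":[0,-2,0],"twist":0},{"fingers":-1,"dp":[0,-2.2,0],"twist":0},{"fingers":-1,"dp":[0,-2.4,0],"twist":0},{"fingers":-1,"dp":[0,-2.6,0],"twist":0},{"fingers":-1,"dp":[0,-2.8,0],"twist":0},{"fingers":-1,"dp":[0,-3,0],"twist":0},{"fingers":-1,"dp":[0,-3.2,0],"twist":0},{"fingers":-1,"dp":[0,-3.4,0],"twist":0},{"fingers":-1,"dp":[0,-3.6,0],"twist":0},{"fingers":-1,"dp":[0,-3.8,0],"twist":0},{"fingers":-1,"dp":[0,-4,0],"twist":0}]'
python3 -m crank '[{"fingers":-1,"dp":[0,-0.1,0],"twist":0},{"fingers":-1,"dp":[0,-0.2,0],"twist":0},{"fingers":-1,"dp":[0,-0.3,0],"twist":0},{"fingers":-1,"dp":[0,-0.4,0],"twist":0},{"fingers":-1,"dp":[0,-0.5,0],"twist":0},{"fingers":-1,"dp":[0,-0.6,0],"twist":0},{"fingers":-1,"dp":[0,-0.7,0],"twist":0},{"fingers":-1,"dp":[0,-0.8,0],"twist":0},{"fingers":-1,"dp":[0,-0.9,0],"twist":0},{"fingers":-1,"dp":[0,-1,0],"twist":0},{"fingers":-1,"dp":[0,-1.1,0],"twist":0},{"fingers":-1,"dp":[0,-1.2,0],"twist":0},{"fingers":-1,"dp":[0,-1.3,0],"twist":0},{"fingers":-1,"dp":[0,-1.5,0],"twist":0},{"fingers":-1,"dp":[0,-2,0],"twist":0},{"fingers":-1,"dp":[0,-2,0],"twist":0}]'
```

```text
time: 21.85
tcp_pos: [0.5287, -0.2019, 0.0802]
orientation: [-0.704, -0.062, 0.062, 0.704]
contact_force: [1.7, 1.0, 3.0]
width: 0.007
time: 23.85
tcp_pos: [0.5291, -0.2021, 0.1007]
orientation: [0.705, 0.062, -0.062, -0.704]
contact_force: [-0.8, -1.0, -0.3]
width: -0.001
```

```bash
python3 - <<'E'
from h import *
f=robot.grab_frame("scene")[:,:,::-1].copy(); s=cv2.imread("pics/scene0.png"); cv2.imwrite("pics/s9.png",f)
d=np.abs(f.astype(int)-s).mean(2); print("lid left edge diff",d[180:212,296:345].mean().round(2), "open ref",np.abs(cv2.imread("pics/top0.png").astype(int)-cv2.imread("pics/t8.png")).mean(2)[135:215,300:390].mean())
m=((f.max(2)<50)).astype(np.uint8); m[:190]=0;m[235:]=0;m[:,:305]=0;m[:,345:]=0
n,l,st,ce=cv2.connectedComponentsWithStats(m)
for i in range(1,n):
    if st[i,4]>8: print(st[i],ce[i])
for P in [[.569,-.0245,.186],[.569,-.0245,.152]]: print(proj("scene",[P]))
t=robot.grab_frame("top")[:,:,::-1]; d2=np.abs(t.astype(int)-cv2.imread("pics/top0.png")).mean(2)[135:210,300:385]; print("top lid diff",d2.mean())
E
```

```text
lid left edge diff 14.04 open ref 34.167314814814816
[317 202   4  15  40] [318.375 208.2  ]
[[318.40245191 201.3079373 ]]
[[318.34697537 215.80090726]]
top lid diff 14.411607843137254
```

```bash
python3 - <<'E'
from h import *
g=lambda im:cv2.Laplacian(cv2.GaussianBlur(cv2.cvtColor(im,cv2.COLOR_BGR2GRAY),(0,0),1).astype(np.float32),cv2.CV_32F)
f=cv2.imread("pics/s9.png");s=cv2.imread("pics/scene0.png")
for nm,(r0,r1,c0,c1) in {"front-left corner":(190,215,288,316),"left edge":(175,205,300,345),"static dial":(228,250,298,322)}.items():
    a,b=g(s)[r0:r1,c0:c1],g(f)[r0:r1,c0:c1]
    print(nm,cv2.phaseCorrelate(a,b,cv2.createHanningWindow(a.shape[::-1],cv2.CV_32F)), np.abs(s[r0:r1,c0:c1].astype(int)-f[r0:r1,c0:c1]).mean((0,1)), s[r0:r1,c0:c1].mean((0,1)), f[r0:r1,c0:c1].mean((0,1)))
c=proj("scene",[[.5728,.0597,.144],[.5728,.0597,.150]]);print("6mm lip rise px",c[1]-c[0])
E
```

```text
front-left corner ((-0.355622343581512, 0.5883022749764226), 0.9461011460622152) [12.46       12.72571429 12.90714286] [152.67857143 158.41857143 166.19571429] [165.01285714 171.00714286 178.97142857]
left edge ((0.4975807098707712, 0.08190648425205538), 0.9068710909949409) [11.23407407 11.48666667 11.5637037 ] [130.5762963  135.16148148 139.32444444] [140.63111111 145.39777778 149.75037037]
static dial ((-0.07728840710617568, -0.007309380792646536), 0.935047909617424) [8.12878788 8.34659091 8.27651515] [87.45454545 91.21969697 90.76325758] [95.28409091 99.26704545 98.73674242]
6mm lip rise px [-0.0778809  -2.37909479]
```

The lid is shut, since the corner patches show no upward shift, and the pin sits where it was left. Next I'll go over and behind the pin.

```bash
python3 -m crank '[{"fingers":-1,"dp":[0,-3,0],"twist":0},{"fingers":-1,"dp":[0,-7,0],"twist":0},{"fingers":-1,"dp":[0,-10,1],"twist":0},{"fingers":-1,"dp":[1.5,-10.5,4],"twist":0},{"fingers":-1,"dp":[4,-10.5,8],"twist":0},{"fingers":-1,"dp":[6.5,-10.5,12],"twist":0},{"fingers":-1,"dp":[9,-10.5,15.5],"twist":0},{"fingers":-1,"dp":[10.1,-10.5,17],"twist":0},{"fingers":-1,"dp":[10.1,-8,17],"twist":0},{"fingers":-1,"dp":[10.1,-5,17],"twist":0},{"fingers":-1,"dp":[10.1,-3.7,17],"twist":0},{"fingers":-1,"dp":[10.1,-3.5,17],"twist":0},{"fingers":-1,"dp":[10.1,-3.5,17],"twist":0}]'
python3 - <<'E'
from h import *
t=np.array(robot.get_obs()["tcp_pos"]);Mx=np.array([.9848,.174]);My=np.array([-.174,.9848]);d=t[:2]-[.575,-.0555];print("tcp rel pivot",d@Mx,d@My)
E
```

```text
time: 25.58
tcp_pos: [0.5991, -0.0172, 0.136]
orientation: [0.704, 0.062, -0.061, -0.704]
contact_force: [0.8, -0.0, -0.4]
width: 0.002
tcp rel pivot 0.03035844889707963 0.03348233221979485
```

```bash
python3 -m crank '[{"fingers":-1,"dp":[-0.5,0,0],"twist":0},{"fingers":-1,"dp":[-1,0,0],"twist":0},{"fingers":-1,"dp":[-1.4,0,0],"twist":0},{"fingers":-1,"dp":[-1.8,0,-0.1],"twist":0},{"fingers":-1,"dp":[-2.2,0,-0.2],"twist":0},{"fingers":-1,"dp":[-2.6,0,-0.3],"twist":0},{"fingers":-1,"dp":[-3,0,-0.5],"twist":0},{"fingers":-1,"dp":[-3.3,0,-0.6],"twist":0},{"fingers":-1,"dp":[-3.3,0,-0.6],"twist":0}]'
python3 -m crank '[{"fingers":-1,"dp":[0.5,0,0.5],"twist":0},{"fingers":-1,"dp":[0.5,0,2],"twist":0},{"fingers":-1,"dp":[-0.8,0,2.3],"twist":0},{"fingers":-1,"dp":[-2.1,0,2.3],"twist":0},{"fingers":-1,"dp":[-2.2,0,1.8],"twist":0},{"fingers":-1,"dp":[-2.3,0,1.3],"twist":0},{"fingers":-1,"dp":[-2.4,0,0.8],"twist":0},{"fingers":-1,"dp":[-2.5,0,0.4],"twist":0},{"fingers":-1,"dp":[-2.6,0,0],"twist":0},{"fingers":-1,"dp":[-2.7,0,-0.4],"twist":0},{"fingers":-1,"dp":[-2.7,0,-0.8],"twist":0},{"fingers":-1,"dp":[-2.7,0,-1],"twist":0},{"fingers":-1,"dp":[-2.7,0,-1],"twist":0}]'
python3 -m crank '[{"fingers":-1,"dp":[0,0,0.8],"twist":0},{"fingers":-1,"dp":[-1,0,2],"twist":0},{"fingers":-1,"dp":[-2,-3,3],"twist":0},{"fingers":-1,"dp":[-3,-7,4],"twist":0},{"fingers":-1,"dp":[-4,-11,7],"twist":0},{"fingers":-1,"dp":[-4,-12,11],"twist":0},{"fingers":-1,"dp":[-4,-12,15],"twist":0},{"fingers":-1,"dp":[-4,-12,17],"twist":0},{"fingers":-1,"dp":[-4,-12,17],"twist":0}]'
python3 - <<'E'
from h import *
f=robot.grab_frame("scene")[:,:,::-1].copy();t=robot.grab_frame("top")[:,:,::-1].copy();cv2.imwrite("pics/s10.png",f);cv2.imwrite("pics/t10.png",t)
s=cv2.imread("pics/scene0.png")
for im in (s,f):
    m=((im.max(2)<50)).astype(np.uint8); m[:190]=0;m[240:]=0;m[:,:305]=0;m[:,345:]=0
    n,l,st,ce=cv2.connectedComponentsWithStats(m)
    print([(st[i].tolist(),ce[i].round(1).tolist()) for i in range(1,n) if st[i,4]>8])
T0=cv2.imread("pics/top0.png")
v=np.hstack([cv2.resize(f[170:300,250:380],(400,400),interpolation=cv2.INTER_CUBIC),cv2.resize(t[120:280,270:430],(400,400),interpolation=cv2.INTER_CUBIC)])
cv2.imwrite("pics/a11.png",v)
E
```

```text
time: 26.7
tcp_pos: [0.5672, -0.0289, 0.1352]
orientation: [0.704, 0.062, -0.062, -0.704]
contact_force: [2.1, -0.8, -0.3]
width: -0.001
time: 28.32
tcp_pos: [0.5427, -0.0436, 0.1352]
orientation: [0.705, 0.062, -0.062, -0.704]
contact_force: [0.2, 0.4, 0.3]
width: 0.001
time: 29.45
tcp_pos: [0.4721, 0.1188, 0.2552]
orientation: [-0.704, -0.063, 0.063, 0.704]
contact_force: [1.2, 0.1, 0.4]
width: -0.003
[([319, 212, 6, 14, 51], [321.5, 219.0])]
[([320, 212, 5, 14, 49], [322.2, 219.1])]
```

View pics/a11.png

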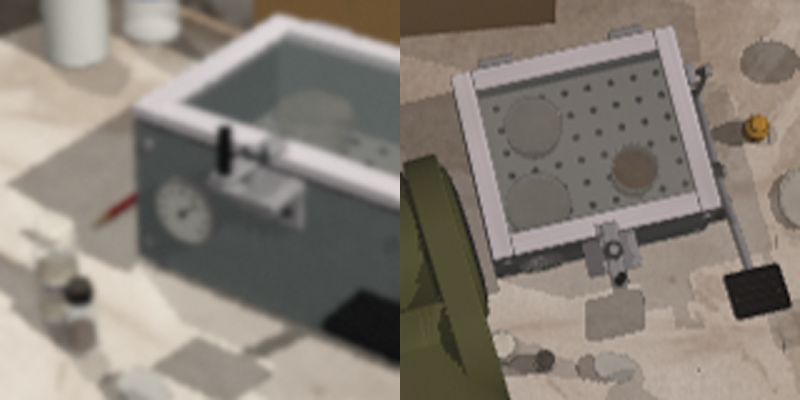

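The last view shows the lid shut with the bar square over its front edge: pin (620,279) and pivot (613,249) in the top crop, as at the start. The vials and loupe stand where they did and the arm is clear, so I'm handing in.

```bash
python3 -c "
from station import robot
print(robot.hand_in())"
```

```text
the job is handed in; nothing more can be done
None
```

I aired the drying box, shut it again and handed the job in after about 29.5 s of robot time; no verdict is reported.

**What I did**
- **Catch aside:** I pushed it to about 1.5 rad by camera, first from the right and then from the front.
- **Lid open:** I pressed the lever pad to its stop, which showed as the force rising to 19 N, and held it there for about 3 s.
- **Lid shut:** I eased the lever up at under 20 mm/s, so the lid came down at roughly 0.2 rad/s.
- **Catch back:** I pushed it square over the lid again and moved the arm clear.

**Last checks**
- **Lid:** it looked shut in the last pictures. Before I turned the catch back, the lid's front-left corner in the scene camera showed no upward shift from the start.
- **Catch:** the pin is within about 1 pixel (about 2 mm) of where it started.
- **Small things:** the small vial measured in place. The tall vial and loupe looked unmoved in the last view; the brass weight, tin cover and pencil I only glanced at where they showed.

**What disagreed**
- **Fingertip height:** the cameras showed the closed fingertips about 30 mm above the reported TCP. My first push at the catch passed over the pin without moving it, so I worked 30 mm lower from then on. First contact on the lever pad was consistent with that offset.
- **Picture comparison:** raw differences in brightness between start and end pictures were large. I put that down to exposure, because the matched features had not moved more than about half a pixel.

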